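Set the press stand's depth stop to a setting block

TASK

Push the aluminium setting block along its channel in the press stand until it is fully home against the column under the stop. Then fit the standing driver over the flat tang of the stop screw and turn it clockwise until the stop's rubber foot comes down to the block so that the block just drags beneath it: no more than a millimetre of daylight, and only a light touch, not clamped. Finally stand the driver upright on its rubber mat again and let go; turn the screw only with the driver and leave the other things on the bench alone.

Things in the scene. Friction and masses are not known exactly. Their poses are not given: they have to be found in the camera images.
- stand: Small grey press stand, fixed. Origin on the bench (z = 0) under the screw's axis; x runs along the channel to the column, z up. Base plate x -175 to +85, 90 mm wide, top at 12 mm. Two rails 43 mm apart, x -165 to +40, tops at 24 mm, form the channel. A head 56 mm wide overhangs from the column to x = -22, from 87 to 117 mm up; the screw is on top of it, the stop below.
- column_face (a point): Foot of the column face at which the channel ends, on the channel's centre line, on top of the base plate: 40 mm along the stand's x, 12 mm above the bench. The column is 64 mm wide and 117 mm high. The block is home when its end touches this face.
- block_center (a point): Centre of the loose aluminium setting block: 120 long (its x, along the channel) x 40 wide x 32 mm high, 0.3 to 0.6 kg, lying in the channel on the base plate, its top 44 mm above the bench. Home, this point is at stand x = -20 mm; it starts 35 to 65 mm short of that. Its tail end then still stands 58 mm out in front of the head, and can be pushed from behind, above the rails.
- stop_foot (a point): Centre of the flat underside of the stop's foot, a black rubber buffer 18 mm across on a steel pin that hangs from the head on the screw's axis. It is 52 mm above the bench at screw 0 and falls 4 mm per radian, so it meets the top of the block at screw = 2.0 rad. Turned farther the buffer yields and presses on the block: 10 N per mm, or 40 N per radian past 2.0.
- screw (a joint): Angle of the stop screw, 0 to 3 rad, growing clockwise seen from above; each radian lowers the stop's foot 4 mm, while the screw head stays at its height. Starts at 0.6 to 1.3 and stays where it is left. It turns with about 0.07 N m, and 0.004 N m more per newton of force on the foot.
- screw_tang (a point): Top of the screw's upright flat tang, on the screw's axis, 134.5 mm above the bench. The tang is 26 mm long (this point's x), 5 mm thick (y) and 12.5 mm high with a roof-shaped top; it stands on a round collar 44 mm across whose top is 122 mm above the bench. It turns with the screw.
- driver_grip (a point): Middle of the black handle of the loose driver (106 mm tall, 0.2 to 0.33 kg), standing upright on its foot, whose underside is 76 mm below this point. Handle 44 (x) x 24 (y) x 60 mm high: grip across the 24 mm. Steel foot 40 x 40 x 28 mm with a slot along x in its underside, 8 mm wide, 14 mm deep, open at both ends, that fits over the tang either way round with 1.5 mm play a side.
- mat: Black rubber mat 130 x 130 mm, 6 mm thick, fixed flat on the bench left or right of the stand; the driver stands on it at the start and the end. Origin in the middle of its underside.

How it is judged:
By the outcome, as a careful person would: the job done as asked, in the order asked, and still so for the second after the job is handed in, with the robot touching nothing.
It also fails if it takes over 64 s, if anything falls off the work surface, if the arm or the gripper's body presses on something with over 40 N, if the wrist force passes 120 N, or if a joint passes its speed limit or range.

ROBOT

A 6-joint arm with a two-finger parallel gripper is mounted at the origin on the work surface. World frame = base frame: x ahead of the robot, y to its left, z up, the work surface at z = 0. Lengths are in m, angles in rad, forces in N, time in s.
With the tool pointing down it reaches from about 0.3 to 0.825 m from the base axis. Payload 5.4 kg.
Tool frame: the origin (TCP) lies at the very end of the fingers, on their centre line; the grasp point (between the pads) lies 19 mm behind it; z points along the fingers, x is the direction in which the jaws open and shut, and the axes are right-handed (so a half turn about z gives the same grasp; the last joint's range is limited). The gripper opens to 92 mm and grips with 3 to 60 N. Pads are 20 mm wide; open, the fingers measure 128 mm over their backs; the gripper's body (75 mm by 189 mm) begins 69 mm behind the grasp point.
Start: joints at [1.015, 0.158, 1.597, -0, 1.386, -0.21], TCP at [0.195, 0.541, 0.215] pointing down, gripper open.
Joint ranges: [-2.91, 2.91], [-0.94, 2.29], [0.18, 2.7], [-1.29, 4.43], [0.17, 2.64], [-3, 3]. Speed limits (rad/s): [2.57, 2.57, 3.14, 3.14, 3.14, 3.14].

INTERFACE

Orientations are given as a rotation vector (axis times angle).
In Python, from workcell import bot gives the robot as it stands. Calls block until the motion is done:
- bot.goto(position, orientation): joint-space move of the TCP to a pose.
- bot.line_to(position, rot=None, max_speed=0.15): straight line of the TCP; rot=None keeps the orientation; max_speed is the mean speed in m/s.
- bot.set_joints(angles): joint-space move.
- bot.set_gripper(opening, newtons=None): opening from 0.0 (shut) to 1.0 (fully open); newtons is the grip in N (None keeps the last); returns when the fingers have stopped.
- bot.hold(seconds).
- bot.inverse_kinematics(position, orientation): joint angles nearest the present ones, or None.
- bot.read_camera(name): name is "scene" or "top" or "wrist"; returns a dict with "pixels" (384x512x3 uint8, blue, green, red), "fx", "fy", "cx", "cy" (pixels), "R" (3x3) and "t" (3): a world point X has camera coordinates R X + t. Camera axes: x right, y down, z forward; pixel columns grow to the right and rows downward; lengths in m; the calibration is good to about 2 mm. A picture is of the moment at which its call begins. There is no depth.
A pose or a line that the arm cannot do raises bot.MotionError and nothing moves.
- bot.job_done(): hands the job in, once; it reports no verdict.
Readings, each from a call of its own:
- bot.current_clock(): time.
- bot.current_joints(): joint angles.
- bot.current_joint_vel(): joint speeds.
- bot.current_effort(): joint torques, N m.
- bot.current_ee_pos(): TCP position.
- bot.current_tool_rot(): TCP orientation.
- bot.current_contact_force(): force on the tool from outside, world axes, zero at the start.
- bot.current_ft_torque(): the same for the moment, N m.
- bot.current_opening(): opening from 0.0 (shut) to 1.0 (fully open).
Only numpy, scipy, OpenCV 4.12 (cv2) and the standard library are available. Lean on these libraries where they do the work, as an engineer would, in place of code of your own. Each camera call takes 0.05 s, during which the arm holds its last target.

## Working session

There is one attempt and no reset: what is moved stays moved. The work goes in short steps, each a Python script; the robot and the scene stay as the last script left them, time stands still between calls to the robot, and variables do not carry over. Pictures are saved under pics/ and viewed, and the job is handed in when it is done.

```bash
ls; mkdir -p pics; python3 - <<'E'
from workcell import bot
import cv2,numpy as np,pickle
for n in ["scene","top","wrist"]:
    c=bot.read_camera(n); cv2.imwrite(f"pics/{n}0.png",c["pixels"]); pickle.dump(c,open(f"{n}0.pkl","wb"))
    print(n,c["fx"],c["cx"],c["cy"],(-c["R"].T@c["t"]).round(3),c["R"].round(3).tolist())
print(bot.current_clock(),bot.current_tool_rot(),bot.current_contact_force())
E
```

```text
pics
scene 433.5095122729531 257.6456052457076 194.07201933368492 [ 1.157 -0.271  0.772] [[0.399, 0.917, 0.02], [0.675, -0.278, -0.684], [-0.621, 0.286, -0.73]]
top 413.8048450514159 256.3731971881272 192.37037939446176 [0.474 0.018 0.995] [[0.004, -1.0, 0.027], [-0.989, -0.007, -0.145], [0.145, -0.026, -0.989]]
wrist 338.05209135728444 258.5521937294532 193.45054643456552 [0.127 0.565 0.384] [[0.339, 0.941, -0.0], [0.91, -0.327, 0.255], [0.24, -0.087, -0.967]]
0.15 [ 2.57000286e+00  1.80584213e+00 -2.14176055e-03] [ 1.21118191 -0.16490013 -0.23201667]
```

View pics/scene0.png

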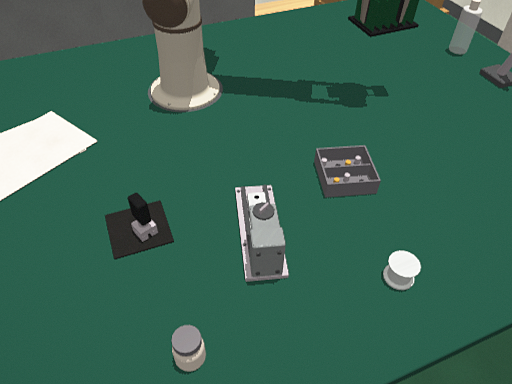

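View pics/top0.png

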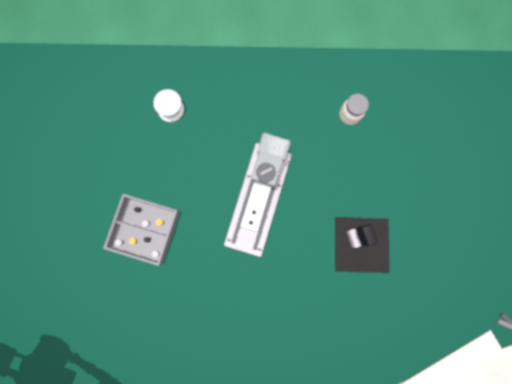

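View pics/wrist0.png

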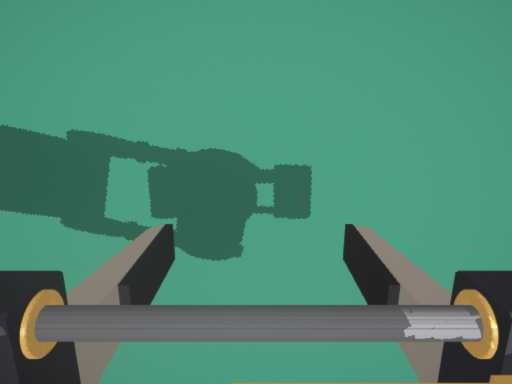

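```bash
python3 - <<'E'
import cv2,numpy as np,pickle
t=pickle.load(open("top0.pkl","rb"))["pixels"];s=pickle.load(open("scene0.pkl","rb"))["pixels"]
a=cv2.resize(t[125:265,215:400],None,fx=4.3,fy=4.3,interpolation=cv2.INTER_CUBIC)
cv2.imwrite("pics/topc.png",a)
b=cv2.resize(s[175:285,100:300],None,fx=4,fy=4,interpolation=cv2.INTER_CUBIC)
cv2.imwrite("pics/scenec.png",b)
E
```

```text
(no output)
```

View pics/topc.png

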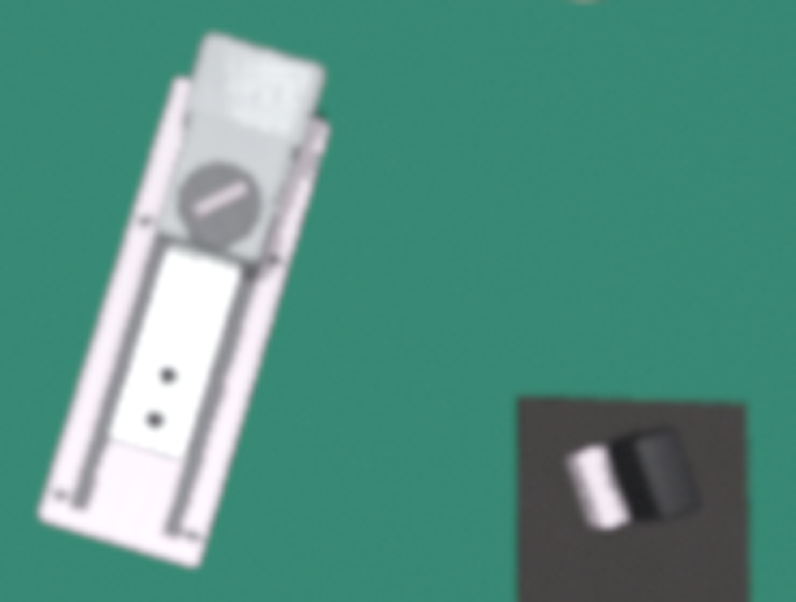

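View pics/scenec.png

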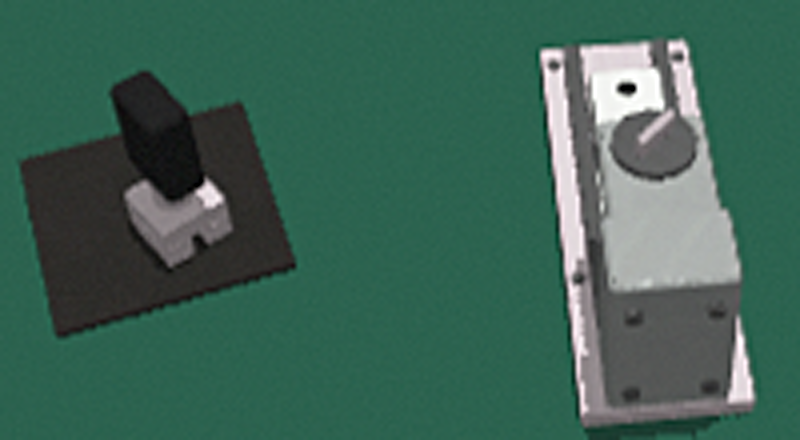

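```bash
cat > h.py <<'E'
import numpy as np,cv2,pickle
def ray(c,u,v,z):
    d=c["R"].T@np.array([(u-c["cx"])/c["fx"],(v-c["cy"])/c["fy"],1.0]); o=-c["R"].T@c["t"]
    return (o+d*(z-o[2])/d[2])
def proj(c,X):
    p=c["R"]@np.asarray(X)+c["t"]; return np.array([c["fx"]*p[0]/p[2]+c["cx"],c["fy"]*p[1]/p[2]+c["cy"]])
E
python3 - <<'E'
from h import *
t=pickle.load(open("top0.pkl","rb"));s=pickle.load(open("scene0.pkl","rb"))
T=lambda u,v,z:ray(t,u/4.3+215-.4,v/4.3+125-.4,z)
S=lambda u,v,z:ray(s,u/4+100-.4,v/4+175-.4,z)
base=[T(*p,.012)[:2] for p in [(177,76),(331,124),(198,570),(36,518)]]
print("base",np.round(base,4))
fwd=(base[0]-base[3]+base[1]-base[2]);print("yaw",np.degrees(np.arctan2(*fwd[::-1])),np.linalg.norm(fwd)/2)
f=fwd/np.linalg.norm(fwd); print("origin",np.mean(base,0)+f*.045)
a,b=T(196,214,.1345),T(246,186,.1345);print("tang",(a+b)/2,np.linalg.norm(a-b),np.degrees(np.arctan2(*(b-a)[1::-1])))
a,b=S(641,142,.1345),S(673,112,.1345);print("tangS",(a+b)/2,np.linalg.norm(a-b),np.degrees(np.arctan2(*(b-a)[1::-1])))
for n,F,q,z in [("drvT",T,[(636,435),(672,427),(703,510),(662,520)],.112),("drvS",S,[(110,92),(152,72),(190,115),(150,130)],.112),("footS",S,[(168,270),(232,230)],.006),("blockTail",T,[(110,440),(185,460)],.044),("matS",S,[(22,162),(240,102),(296,266),(58,336)],.006)]:
    P=np.array([F(*p,z)[:2] for p in q]);print(n,P.round(4).tolist(),P.mean(0))
E
```

```text
base [[ 0.7423 -0.0062]
 [ 0.7152 -0.0938]
 [ 0.4648 -0.0188]
 [ 0.4926  0.07  ]]
yaw -16.831285581830635 0.26123538981600675
origin [ 0.64682699 -0.0252334 ]
tang [ 0.64626838 -0.02518012  0.1345    ] 0.02850492663599947 -59.94122911677998
tangS [ 0.64992085 -0.02262348  0.1345    ] 0.025503066271635275 117.90930269790756
drvT [[0.5331, -0.2337], [0.5372, -0.252], [0.4961, -0.266], [0.491, -0.2453]] [ 0.5143508  -0.24926394]
drvS [[0.5028, -0.2637], [0.497, -0.2407], [0.5339, -0.2298], [0.5363, -0.2507]] [ 0.51747828 -0.24623066]
footS [[0.5407, -0.2613], [0.527, -0.2223]] [ 0.53384555 -0.24178728]
blockTail [[0.5335, 0.0295], [0.523, -0.0105]] [0.52825516 0.00951238]
matS [[0.4328, -0.3203], [0.4348, -0.1935], [0.5647, -0.1965], [0.5611, -0.3244]] [ 0.4983557  -0.25866993]
```

```bash
cat >> h.py <<'E'
YAW=np.radians(-16.8); F2=np.array([np.cos(YAW),np.sin(YAW)]); L2=np.array([-F2[1],F2[0]])
O2=np.array([.647,-.0248])
def down(ang): # tool x at world yaw ang
    return np.pi*np.array([np.cos(ang/2),np.sin(ang/2),0])
def st(x,y,z): return np.r_[O2+F2*x+L2*y,z]
def snap(bot,n,tag):
    c=bot.read_camera(n); cv2.imwrite(f"pics/{tag}.png",c["pixels"]); pickle.dump(c,open(f"{tag}.pkl","wb")); return c
E
python3 - <<'E'
from h import *
from workcell import bot
r=down(YAW+np.pi/2)
print(bot.inverse_kinematics(st(-.162,0,.15),r))
bot.set_gripper(0.0,20)
bot.goto(st(-.162,0,.15),r);print(bot.current_clock(),bot.current_joints())
snap(bot,"wrist","w1")
bot.line_to(st(-.162,0,.032),max_speed=.15);print(bot.current_clock(),bot.current_ee_pos(),bot.current_contact_force())
snap(bot,"wrist","w2");snap(bot,"scene","s2")
E
```

```text
[-2.01230106e-01  3.14155700e-03  1.89401715e+00 -4.44089210e-16
  1.24443394e+00 -1.47881112e+00]
3.6583 [-1.99983354e-01  3.14694361e-03  1.89384684e+00  2.52284865e-04
  1.24451948e+00 -1.47864122e+00]
4.6417 [0.49274651 0.02194141 0.03285874] [ 0.84760836 -0.21314821 -0.1155754 ]
```

```bash
python3 -c "
import cv2,numpy as np
a=cv2.imread('pics/w1.png');b=cv2.imread('pics/w2.png');cv2.imwrite('pics/w12.png',cv2.resize(np.hstack([a,b]),(800,300)))"
```

```text
(no output)
```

View pics/w12.png

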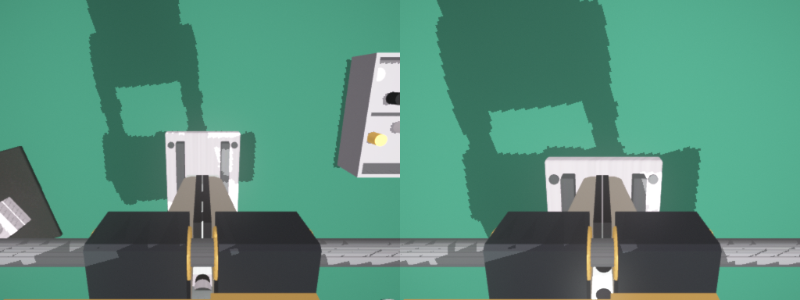

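View pics/s2.png

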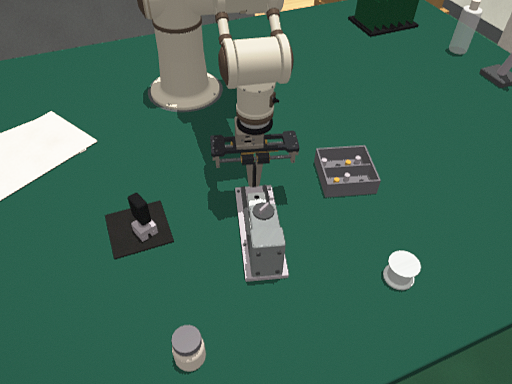

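```bash
python3 - <<'E'
from h import *
from workcell import bot
f0=bot.current_contact_force()
def push():
    return (bot.current_contact_force()-f0)[:2]@F2
x=-.162; bot.line_to(st(-.105,0,.031),max_speed=.06);print(bot.current_clock(),push())
x=-.105
while x<-.075:
    x+=.001; bot.line_to(st(x,0,.031),max_speed=.02); p=push()
    if x>-.097: print(round(x,4),round(p,2),((bot.current_ee_pos()[:2]-O2)@F2).round(4))
    if p<-14: break
print(bot.current_clock())
snap(bot,"top","t3")
E
```

```text
5.8417 -4.182579558934242
-0.097 -1.49 -0.0969
-0.096 -2.61 -0.0958
-0.095 -1.87 -0.0948
-0.094 -2.0 -0.0939
-0.093 -2.33 -0.0928
-0.092 -2.5 -0.0919
-0.091 -2.76 -0.0909
-0.09 -5.36 -0.0905
-0.089 -8.53 -0.0905
-0.088 -12.63 -0.0904
-0.087 -14.81 -0.0904
10.3417
```

```bash
python3 - <<'E'
from h import *
from workcell import bot
bot.line_to(st(-.11,0,.031),max_speed=.15)
bot.line_to(st(-.11,0,.21),max_speed=.25)
d=np.radians
t=np.array([.648,-.024]); y=d(30)
p=np.r_[t+.085*np.array([np.cos(y-np.pi/2),np.sin(y-np.pi/2)]),.21]
bot.goto(p,down(y)); bot.hold(.2);print(bot.current_clock(),bot.current_joints().round(2));snap(bot,"wrist","w4");print(bot.current_ee_pos())
bot.set_gripper(1.0)
t=np.array([.516,-.248]); y=d(-73)
p=np.r_[t+.085*np.array([np.cos(y-np.pi/2),np.sin(y-np.pi/2)]),.21]
bot.goto(p,down(y)); bot.hold(.2);print(bot.current_clock(),bot.current_joints().round(2));snap(bot,"wrist","w5")
snap(bot,"top","t5")
E
python3 -c "
import cv2,numpy as np
a=cv2.imread('pics/w4.png');b=cv2.imread('pics/w5.png');cv2.imwrite('pics/w45.png',cv2.resize(np.hstack([a,b]),(800,300)))
a=cv2.imread('pics/t5.png');cv2.imwrite('pics/t5c.png',cv2.resize(a[125:265,215:400],None,fx=4.3,fy=4.3,interpolation=cv2.INTER_CUBIC))"
```

```text
12.5167 [-0.31  0.47  1.21  0.    1.45 -0.84]
[ 0.69006832 -0.09669037  0.21058571]
15.3417 [-0.8   0.    1.77  0.    1.37  0.48]
```

View pics/w4.png

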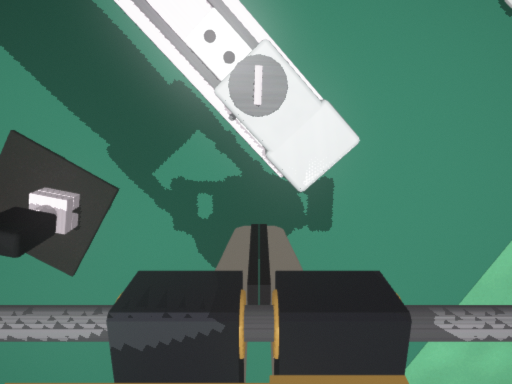

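View pics/w5.png

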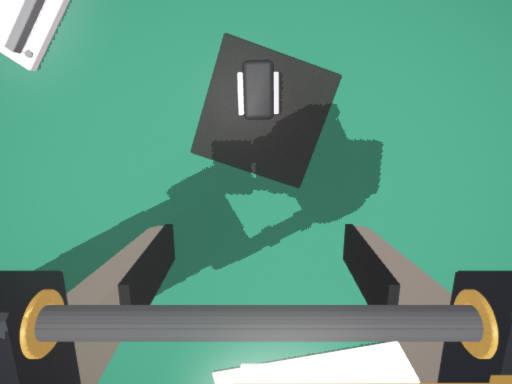

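View pics/t5c.png

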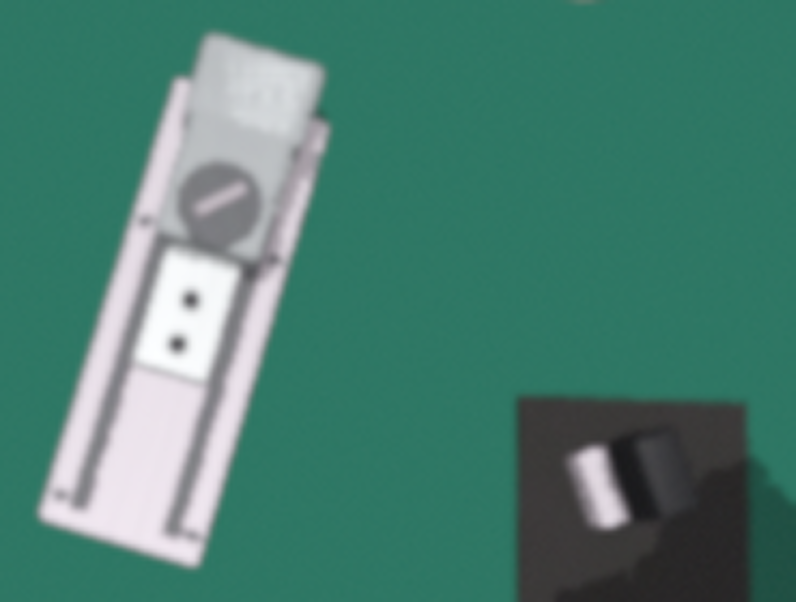

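```bash
cat >> h.py <<'E'
def minrect(m):
    cs,_=cv2.findContours(m.astype(np.uint8),cv2.RETR_EXTERNAL,cv2.CHAIN_APPROX_NONE); c=max(cs,key=cv2.contourArea); return c,cv2.minAreaRect(c)
E
python3 - <<'E'
from h import *
c=pickle.load(open("w4.pkl","rb")); g=c["pixels"][55:120,225:292]
np.set_printoptions(linewidth=250)
print(g[30,:,1]); 
gr=g[...,1].astype(int); 
yy,xx=np.mgrid[:65,:67]; ins=(xx-33)**2+(yy-31)**2<24**2
m=(gr>170)&ins
ct,r=minrect(m); print("tang rect",r, m.sum())
ys,xs=np.nonzero(m); cen=np.array([xs.mean()+225,ys.mean()+55]); 
w,v=np.linalg.eigh(np.cov(np.c_[xs,ys].T)); ax=v[:,1]
a=ray(c,*(cen-10*ax),.1335);b=ray(c,*(cen+10*ax),.1335); print("tang",ray(c,*cen,.1335),np.degrees(np.arctan2(*(b-a)[1::-1]))%180)
# collar
mc=((gr<150)|ins)&(gr>90)&((xx-33)**2+(yy-31)**2<34**2)
ct,_=minrect(mc); (x,y),rad=cv2.minEnclosingCircle(ct); print("collar",x+225,y+55,rad,ray(c,x+225,y+55,.122))
c=pickle.load(open("w5.pkl","rb")); g=c["pixels"][52:128,232:288]; print(g[38,:,1]);print(g[:,26,1])
cv2.imwrite("pics/w5z.png",cv2.resize(g,None,fx=7,fy=7,interpolation=cv2.INTER_NEAREST))
g=pickle.load(open("w4.pkl","rb"))["pixels"][40:130,210:300];cv2.imwrite("pics/w4z.png",cv2.resize(g,None,fx=6,fy=6,interpolation=cv2.INTER_NEAREST))
E
```

```text
[245 245 242 191 172 170 170 170 172 171 171 171 171 170 171 170 170 171 170 169 169 169 169 168 168 168 169 168 170 212 242 245 244 243 241 237 220 176 165 166 164 164 164 164 163 164 164 163 161 163 164 164 162 163 163 162 160 161 160 159 159 157
 157 236 242 243 242]
tang rect ((23.667083740234375, 28.158353805541992), (27.615503311157227, 41.09865951538086), 2.8624050617218018) 591
tang [ 0.64186987 -0.02206442  0.1335    ] 138.15795788016436
collar 258.0 86.0 23.85382080078125 [ 0.64689263 -0.02294286  0.122     ]
[ 95  94  93  94  95 161 255 255 255 255 254 155  84  88  99 111 115 115 114 113 112 115 115 114 114 113 114 111 110 108 107 107 105 101 100 101 100  91  81  73  70 123 235 242 242 241 186  91  65  65  83  85  85  84  85  84]
[ 88  88  87  86  88  87  88  85  65  71  81  91 101 104 107 106 106 108 108 106 109 109 110 110 111 111 112 112 111 112 111 111 112 111 111 114 112 114 114 114 112 114 112 109 111 110 109 110 108 110 111 108 110 108 108 108 107 106 106 105 106 105
 104  92  78  74  68  69  86  88  88  88  87  88  88  87]
```

View pics/w5z.png

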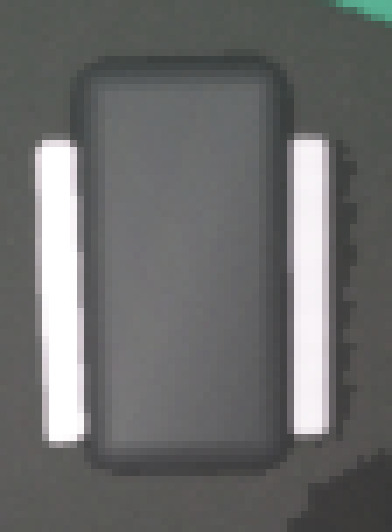

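View pics/w4z.png

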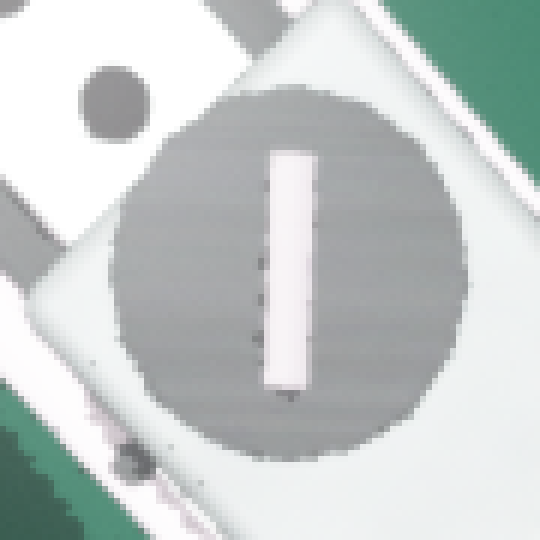

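```bash
cat >> h.py <<'E'
def tang(c,z=.1335,thr=205,guess=(.647,-.024)):
    u,v=np.round(proj(c,[*guess,z])).astype(int); w=19
    g=c["pixels"][...,1]; m=np.zeros(g.shape,np.uint8); cv2.circle(m,(int(u),int(v)),w,1,-1)
    m=m&(g>thr); ct,r=minrect(m); mm=np.zeros_like(m); cv2.drawContours(mm,[ct],-1,1,-1); 
    ys,xs=np.nonzero(mm); cen=np.array([xs.mean(),ys.mean()]); w_,V=np.linalg.eigh(np.cov(np.c_[xs,ys].T)); ax=V[:,1]
    a=ray(c,*(cen-12*ax),z);b=ray(c,*(cen+12*ax),z)
    return cen,r,ray(c,*cen,z),np.degrees(np.arctan2(*(b-a)[1::-1]))%180
E
python3 - <<'E'
from h import *
c=pickle.load(open("w4.pkl","rb"));print(tang(c))
c=pickle.load(open("w5.pkl","rb")); g=c["pixels"][...,1][52:128,232:288]
m=(g>200).astype(np.uint8); m[:20,40:]=0
pts=cv2.findNonZero(m); r=cv2.minAreaRect(pts);print(r)
cor=cv2.boxPoints(r)+[232,52]; P=np.array([ray(c,*p,.034)[:2] for p in cor]);print("foot",P.mean(0),[np.linalg.norm(P[i]-P[i-1]).round(4) for i in range(4)])
for k in range(2): e=P[k+1]-P[k];print(np.degrees(np.arctan2(e[1],e[0]))%180)
# handle top outline crop px
q=np.array([(72,60),(292,60),(292,470),(85,470)])/7.+[232,52]-.5
H=np.array([ray(c,*p,.108)[:2] for p in q]);print("handle",H.mean(0),H.round(4).tolist())
E
```

```text
(array([257.66535433,  86.27559055]), ((257.5, 86.0), (7.0, 36.0), 0.0), array([ 0.64707725, -0.02371929,  0.1335    ]), np.float64(118.14480855531522))
((25.0, 40.99999237060547), (41.99999237060547, 39.99999237060547), 90.0)
foot [ 0.51305263 -0.24627251] [np.float64(0.0396), np.float64(0.0387), np.float64(0.0396), np.float64(0.0399)]
107.11355277591926
17.91054288337793
handle [ 0.5135367  -0.24730382] [[0.5306, -0.2293], [0.5376, -0.252], [0.4964, -0.2651], [0.4896, -0.2429]]
```

```bash
python3 - <<'E'
from h import *
from workcell import bot
y=np.radians(-72.5); D=np.array([.5135,-.2467])
bot.goto(np.r_[D,.17],down(y)); 
bot.line_to(np.r_[D,.065],max_speed=.12); print(bot.current_clock(),bot.current_contact_force().round(2))
f0=bot.current_contact_force()
bot.set_gripper(0.0,45); print(bot.current_opening(),bot.current_opening()*.092,(bot.current_contact_force()-f0).round(2))
bot.line_to(np.r_[D,.09],max_speed=.1);print((bot.current_contact_force()-f0).round(2),bot.current_ft_torque())
bot.line_to(np.r_[D,.25],max_speed=.25);print(bot.current_clock());snap(bot,"scene","s6")
bot.goto([.6471,-.0237,.25],down(np.radians(28.2)));bot.hold(.2);print(bot.current_clock(),bot.current_ee_pos(),bot.current_joints())
snap(bot,"scene","s7");snap(bot,"top","t7")
E
python3 -c "
import cv2,numpy as np
a=cv2.imread('pics/s6.png')[100:300,50:320];b=cv2.imread('pics/s7.png')[60:260,130:400];cv2.imwrite('pics/s67.png',cv2.resize(np.hstack([a,b]),None,fx=1.48,fy=1.48))
b=cv2.imread('pics/s7.png')[140:260,200:320];cv2.imwrite('pics/s7z.png',cv2.resize(b,None,fx=4.5,fy=4.5))"
```

```text
16.925 [-0.01  0.08  1.61]
0.2611870661456537 0.024029210085400137 [-0.09 -0.63 -1.27]
[-0.43  0.22 -4.49] [-0.00853883  0.08224483 -0.01700168]
19.15
20.6 [ 0.64691992 -0.02463099  0.24994278] [-2.24268684e-01  3.24690924e-01  1.33092680e+00 -1.35304305e-04
  1.48607330e+00 -7.14656505e-01]
```

View pics/s67.png

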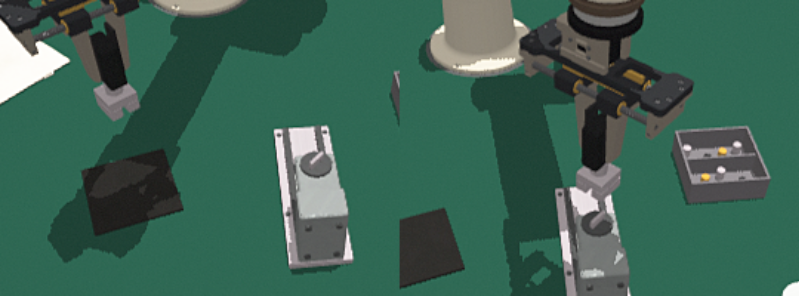

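View pics/s7z.png

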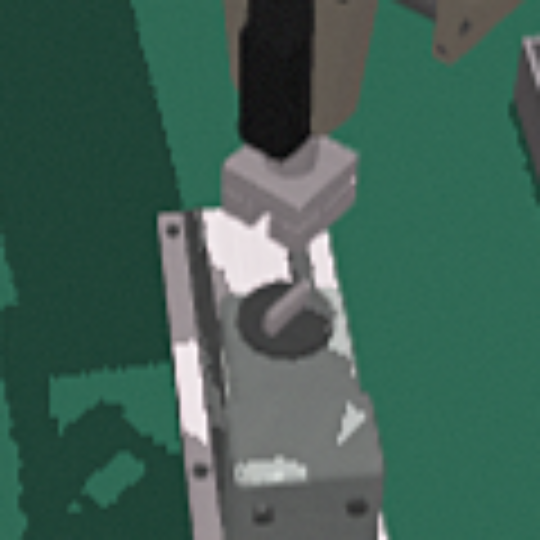

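```bash
python3 - <<'E'
from h import *
from workcell import bot
bot.line_to([.6471,-.0237,.199],down(np.radians(28.2)),max_speed=.12);bot.hold(.15);print(bot.current_clock(),bot.current_ee_pos(),bot.current_tool_rot(),bot.current_contact_force())
snap(bot,"scene","s8");snap(bot,"top","t8")
E
python3 -c "
import cv2,numpy as np
b=cv2.imread('pics/s8.png')[160:260,220:320];c=cv2.imread('pics/t8.png')[135:235,215:315];cv2.imwrite('pics/s8z.png',cv2.resize(np.hstack([b,c]),None,fx=4,fy=4))"
```

```text
21.425 [ 0.64794803 -0.0238974   0.20057995] [3.045736   0.76506712 0.00371625] [ 0.05647755 -0.35391237 -3.11666797]
```

View pics/s8z.png

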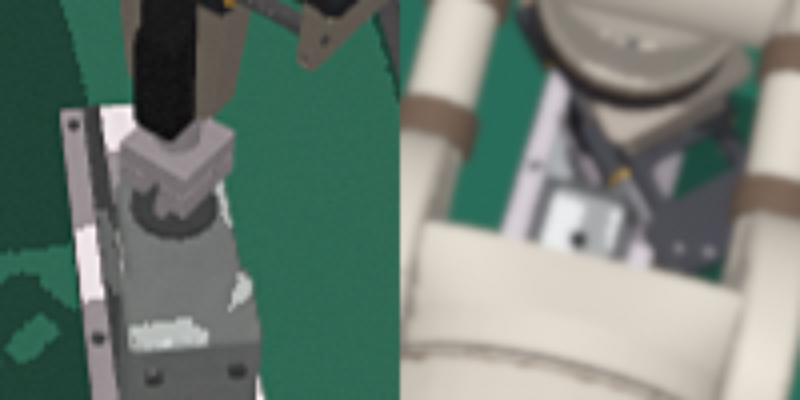

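```bash
cat > desc.py <<'E'
from h import *
from workcell import bot
import sys
x,y=float(sys.argv[1]),float(sys.argv[2])
R=down(np.radians(float(sys.argv[3])))
z=.199
f0=bot.current_contact_force()
bot.line_to([x,y,z],R,max_speed=.02)
while z>.1805:
    z-=.0015; bot.line_to([x,y,z],R,max_speed=.03); f=bot.current_contact_force()-f0
    print(round(z,4),bot.current_ee_pos().round(4),f.round(1),(bot.current_ft_torque()).round(3))
    if f[2]>10: break
print(bot.current_clock())
snap(bot,"scene","s9")
E
python3 desc.py .6471 -.0237 28.2
python3 -c "
import cv2,numpy as np
b=cv2.imread('pics/s9.png')[160:260,220:320];cv2.imwrite('pics/s9z.png',cv2.resize(b,None,fx=5,fy=5))"
```

```text
0.1975 [ 0.6469 -0.0237  0.1972] [ 0.  -0.5 -0.6] [-0.049 -0.036  0.083]
0.196 [ 0.647  -0.0237  0.1958] [-0.5  0.4 -0. ] [-0.048 -0.003 -0.006]
0.1945 [ 0.647  -0.0237  0.1943] [-1.2 -0.6 -0.6] [-0.056 -0.005  0.042]
0.193 [ 0.647  -0.0237  0.1928] [-0.3 -0.6 -1. ] [-0.049  0.027  0.002]
0.1915 [ 0.647  -0.0237  0.1913] [-0.4  0.4 -0.7] [-0.073  0.032 -0.015]
0.19 [ 0.647  -0.0237  0.1898] [-0.7 -0.  -0.9] [-0.053  0.074 -0.005]
0.1885 [ 0.647  -0.0237  0.1883] [-1.  -0.4 -0.4] [-0.095  0.06   0.017]
0.187 [ 0.647  -0.0237  0.1868] [-0.3 -0.4 -0.5] [-0.026 -0.008 -0.013]
0.1855 [ 0.647  -0.0237  0.1853] [-1.3 -1.1 -0.8] [-0.082  0.069 -0.06 ]
0.184 [ 0.647  -0.0237  0.1838] [-1.   0.  -0.8] [-0.105 -0.019 -0.003]
0.1825 [ 0.647  -0.0237  0.1823] [-0.6 -0.8 -1.1] [-0.044  0.064  0.022]
0.181 [ 0.6471 -0.0237  0.181 ] [-0.2 -0.3  0.1] [-0.068 -0.039 -0.025]
0.1795 [ 0.6472 -0.0237  0.1809] [-4.8  0.9  7.4] [ 0.     0.921 -0.004]
25.025
```

View pics/s9z.png

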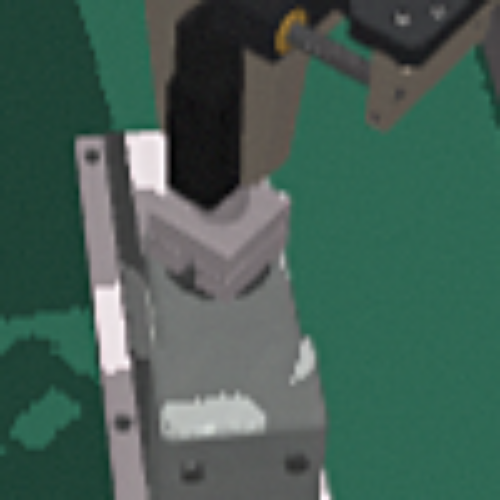

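```bash
cat > turn.py <<'E'
from h import *
from workcell import bot
import sys
from scipy.spatial.transform import Rotation as Ro
y0,y1,dy=map(float,sys.argv[1:4])
P=[.6471,-.0237,.1818]
bot.line_to(P,max_speed=.02)
y=y0
while y>y1+1e-6:
    y=max(y-dy,y1); bot.line_to(P,down(np.radians(y)),max_speed=.05)
    t=np.mean([bot.current_ft_torque()[2] for _ in range(8)])
    xx=Ro.from_rotvec(bot.current_tool_rot()).as_matrix()[:,0]
    print(round(y,1),np.degrees(np.arctan2(xx[1],xx[0])).round(2),"tz",t.round(3),bot.current_contact_force().round(1),round(bot.current_clock(),2))
E
python3 turn.py 28.2 18.2 5
```

```text
23.2 23.32 tz 0.027 [-0.2  0.  -3.1] 25.59
18.2 18.4 tz 0.045 [ 0.   0.5 -2.3] 25.84
```

```bash
python3 turn.py 18.2 -37.8 7; python3 - <<'E'
from h import *
from workcell import bot
snap(bot,"scene","s10")
b=cv2.imread('pics/s10.png')[160:260,220:320];cv2.imwrite('pics/s10z.png',cv2.resize(b,None,fx=5,fy=5))
E
```

```text
11.2 11.39 tz 0.003 [ 0.2 -0.8 -3.1] 26.37
4.2 4.46 tz -0.003 [-0.8  0.2 -3.5] 26.64
-2.8 -2.51 tz -0.009 [-0.3 -0.9 -3. ] 26.92
-9.8 -9.5 tz -0.006 [-0.5 -0.9 -2.6] 27.19
-16.8 -16.5 tz 0.022 [-1.4 -0.6 -3.8] 27.47
-23.8 -23.5 tz 0.004 [-0.4 -0.3 -3.1] 27.74
-30.8 -30.49 tz 0.022 [-1.   0.1 -2.9] 28.02
-37.8 -37.49 tz -0.021 [-0.7  0.6 -3. ] 28.29
```

View pics/s10z.png

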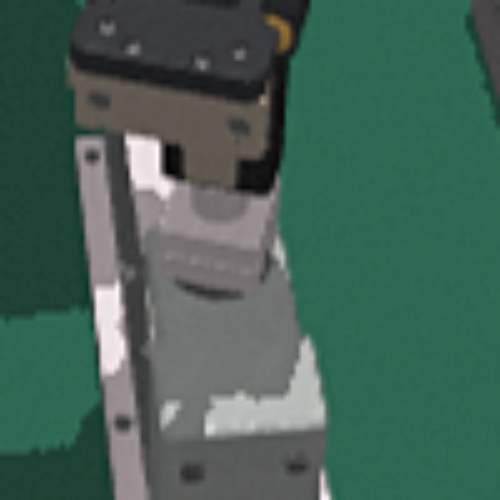

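```bash
python3 turn.py -37.8 -46.5 3; python3 - <<'E'
from h import *
from workcell import bot
from scipy.spatial.transform import Rotation as Ro
y=-41.; P=np.array([.6471,-.0237,.1818])
bot.line_to(P,down(np.radians(y)),max_speed=.05)
bot.line_to(P+[0,0,.045],max_speed=.1);print(bot.current_clock(),bot.current_contact_force().round(1))
# straight move in tool +y to view the tang
yd=np.radians(y-90)
p=np.r_[P[:2]+.085*np.array([np.cos(yd),np.sin(yd)]),.235]
bot.line_to(p,max_speed=.15);bot.hold(.2);print(bot.current_clock(),bot.current_ee_pos())
c=snap(bot,"wrist","w11"); print(tang(c))
E
```

```text
-40.8 -40.7 tz 0.064 [-1.1 -1.3 -3.2] 28.84
-43.8 -43.67 tz 0.007 [-1.3  0.4 -3.2] 29.09
-46.5 -46.37 tz 0.034 [-0.8  0.2 -2.4] 29.34
30.1917 [ 0.2 -0.9 -3.5]
31.1083 [ 0.59168322 -0.08711557  0.23472529]
(array([257.98701299,  86.88961039]), ((258.0, 87.0), (34.0, 4.0), 90.0), array([ 0.64637765, -0.02229929,  0.1335    ]), np.float64(51.05577445360734))
```

View pics/w11.png

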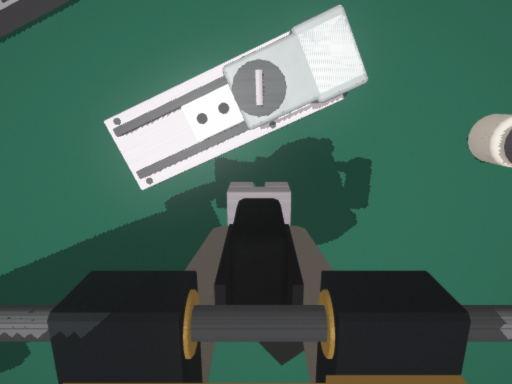

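```bash
cat > rel.py <<'E'
from h import *
import sys
def edges(c,guessyaw=np.radians(-16.8)):
    g=cv2.cvtColor(c["pixels"],cv2.COLOR_BGR2GRAY)
    out=[]
    lsd=cv2.createLineSegmentDetector().detect(g)[0][:,0]
    for x1,y1,x2,y2 in lsd:
        for z in (.012,.117,.024,.044):
            a=ray(c,x1,y1,z);b=ray(c,x2,y2,z);L=np.linalg.norm(a-b);m=(a+b)/2
            d=m[:2]-O2; lo,la=d@F2,d@L2
            ang=np.degrees((np.arctan2(*(b-a)[1::-1])-guessyaw+np.pi/4)%(np.pi/2)-np.pi/4)
            tgt={.012:45,.117:28,.024:21.5,.044:20}[z]
            if abs(ang)<5 and L>.035 and abs(abs(la)*1e3-tgt)<2.5 and -.18<lo<.09: out.append((z,round(L,3),round(lo,3),round(la*1e3,1),round(ang-16.8,2)))
    return out
for n in sys.argv[1:]:
    c=pickle.load(open(n+".pkl","rb"));print(n,tang(c)[2:])
    for o in sorted(edges(c)): print(o)
E
python3 rel.py w4 w11
```

```text
w4 (array([ 0.64707725, -0.02371929,  0.1335    ]), np.float64(118.14480855531522))
(0.012, np.float64(0.035), np.float64(-0.048), np.float64(-44.0), np.float64(-17.54))
(0.012, np.float64(0.049), np.float64(0.023), np.float64(43.7), np.float64(-17.07))
(0.012, np.float64(0.059), np.float64(0.004), np.float64(-42.9), np.float64(-16.66))
(0.012, np.float64(0.093), np.float64(-0.113), np.float64(-42.9), np.float64(-16.79))
(0.012, np.float64(0.128), np.float64(-0.013), np.float64(46.8), np.float64(-16.58))
(0.024, np.float64(0.049), np.float64(-0.059), np.float64(23.8), np.float64(-16.24))
(0.024, np.float64(0.101), np.float64(-0.083), np.float64(-19.1), np.float64(-16.19))
(0.044, np.float64(0.047), np.float64(-0.055), np.float64(22.1), np.float64(-16.24))
(0.044, np.float64(0.095), np.float64(-0.078), np.float64(-18.4), np.float64(-16.19))
(0.117, np.float64(0.035), np.float64(0.019), np.float64(29.2), np.float64(-17.07))
(0.117, np.float64(0.038), np.float64(0.062), np.float64(-28.6), np.float64(-19.6))
(0.117, np.float64(0.058), np.float64(0.011), np.float64(27.2), np.float64(-16.8
[... 320 characters left out ...]
, np.float64(-16.78))
(0.024, np.float64(0.055), np.float64(-0.055), np.float64(24.0), np.float64(-16.26))
(0.024, np.float64(0.077), np.float64(-0.126), np.float64(21.8), np.float64(-16.99))
(0.044, np.float64(0.053), np.float64(-0.052), np.float64(22.2), np.float64(-16.26))
(0.044, np.float64(0.073), np.float64(-0.119), np.float64(20.1), np.float64(-16.99))
(0.044, np.float64(0.129), np.float64(-0.092), np.float64(-18.4), np.float64(-16.18))
(0.117, np.float64(0.038), np.float64(0.062), np.float64(-28.2), np.float64(-18.62))
(0.117, np.float64(0.039), np.float64(0.001), np.float64(27.0), np.float64(-17.11))
(0.117, np.float64(0.054), np.float64(0.009), np.float64(29.4), np.float64(-16.88))
```

```bash
python3 - <<'E'
from h import *
from workcell import bot
R=down(np.radians(-72.5)); D=np.array([.507,-.251])
bot.goto(np.r_[D,.16],R);print(bot.current_clock())
bot.line_to(np.r_[D,.075],R,max_speed=.12);bot.hold(.15)
f0=bot.current_contact_force()[2];z=.075
while z>.062:
    z-=.001;bot.line_to(np.r_[D,z],max_speed=.03);f=bot.current_contact_force()[2]-f0
    if f>2.5:break
print(z,f,bot.current_ee_pos(),bot.current_clock())
bot.set_gripper(.6);bot.hold(.1);print(bot.current_clock())
bot.line_to(np.r_[D,.19],max_speed=.2)
print(bot.current_clock());snap(bot,"scene","s12")
b=cv2.imread('pics/s12.png')[150:290,70:300];cv2.imwrite('pics/s12z.png',cv2.resize(b,None,fx=3.4,fy=3.4))
from scipy.spatial.transform import Rotation as Ro
# tilted front view candidates
for tilt in (40,50,55,60,65):
  for X,Z in ((-.12,.16),(-.12,.13),(-.15,.16),(-.15,.13),(-.1,.13)):
    f=np.r_[F2,0];t=np.radians(tilt);k=np.array([0,0,1.])
    zt=f*np.sin(t)-k*np.cos(t); yt=f*np.cos(t)+k*np.sin(t); xt=np.cross(yt,zt)
    r=Ro.from_matrix(np.c_[xt,yt,zt]).as_rotvec()
    q=bot.inverse_kinematics(st(X,0,Z),r)
    print(tilt,X,Z,None if q is None else q.round(2))
E
```

```text
31.9667
0.06399999999999999 10.124907547231903 [ 0.50714484 -0.25100165  0.06493621] 35.725
36.45
37.2333
40 -0.12 0.16 [-0.15 -0.36  2.35 -0.2   0.47 -1.29]
40 -0.12 0.13 [-0.15 -0.3   2.37 -0.24  0.39 -1.24]
40 -0.15 0.16 [-0.14 -0.47  2.41 -0.2   0.51 -1.27]
40 -0.15 0.13 [-0.14 -0.4   2.44 -0.24  0.42 -1.23]
40 -0.1 0.13 [-0.16 -0.24  2.32 -0.23  0.37 -1.25]
50 -0.12 0.16 [-0.13 -0.41  2.47 -0.51  0.25 -0.97]
50 -0.12 0.13 [-0.13 -0.33  2.48 -0.8   0.17 -0.68]
50 -0.15 0.16 [-0.11 -0.53  2.54 -0.48  0.3  -0.99]
50 -0.15 0.13 [-0.11 -0.44  2.56 -0.71  0.21 -0.76]
50 -0.1 0.13 None
55 -0.12 0.16 None
55 -0.12 0.13 None
55 -0.15 0.16 [-0.1  -0.53  2.59 -0.87  0.2  -0.6 ]
55 -0.15 0.13 None
55 -0.1 0.13 None
60 -0.12 0.16 [-0.11 -0.39  2.57  4.29  0.17  0.52]
60 -0.12 0.13 [-0.11 -0.28  2.57  3.84  0.24  0.98]
60 -0.15 0.16 None
60 -0.15 0.13 [-0.09 -0.39  2.64  4.02  0.23  0.81]
60 -0.1 0.13 [-0.13 -0.21  2.52  3.76  0.25  1.05]
65 -0.12 0.16 [-0.1  -0.35  2.6   3.77  0.29  1.04]
65 -0.12 0.13 [-0.1  -0.21  2.59  3.59  0.4   1.23]
65 -0.15 0.16 [-0.08 -0.47  2.67  3.96  0.27  0.87]
65 -0.15 0.13 [-0.08 -0.32  2.67  3.69  0.38  1.15]
65 -0.1 0.13 [-0.12 -0.15  2.55  3.55  0.41  1.27]
```

View pics/s12z.png

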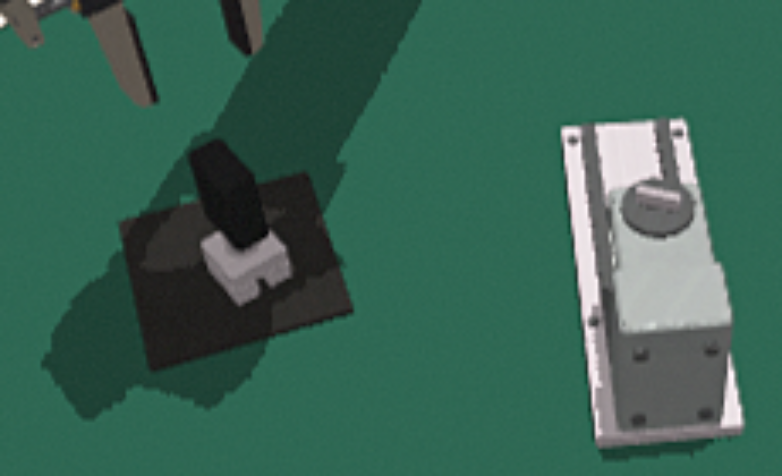

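```bash
python3 - <<'E'
from h import *
from workcell import bot
from scipy.spatial.transform import Rotation as Ro
bot.set_gripper(0.3)
f=np.r_[F2,0];t=np.radians(42);k=np.array([0,0,1.])
zt=f*np.sin(t)-k*np.cos(t); yt=f*np.cos(t)+k*np.sin(t); xt=np.cross(yt,zt)
r=Ro.from_matrix(np.c_[xt,yt,zt]).as_rotvec()
bot.goto(st(-.125,0,.155),r);bot.hold(.3);print(bot.current_clock(),bot.current_ee_pos())
c=snap(bot,"wrist","w13")
print((-c["R"].T@c["t"]))
for X in ((0,0,.044),(0,0,.087),(-.022,0,.087)): print(proj(c,st(*X)))
u,v=proj(c,st(0,0,.05)).astype(int);im=c["pixels"][max(v-60,0):v+60,u-70:u+70][::-1,::-1]
cv2.imwrite("pics/w13z.png",cv2.resize(im,None,fx=5,fy=5,interpolation=cv2.INTER_CUBIC))
E
```

```text
39.7667 [0.52751874 0.01100409 0.15510662]
[0.36718929 0.05980517 0.23396492]
[258.26024125 194.55163371]
[258.29428893 232.0468359 ]
[258.27437869 221.08279099]
```

View pics/w13.png

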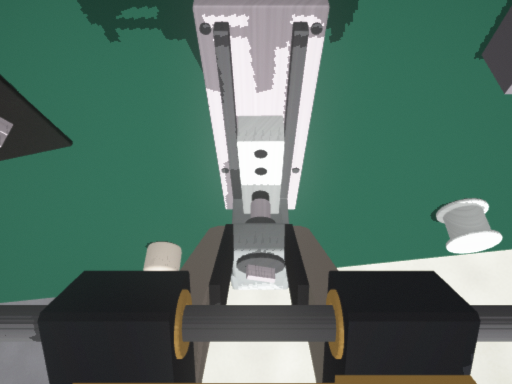

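View pics/w13z.png

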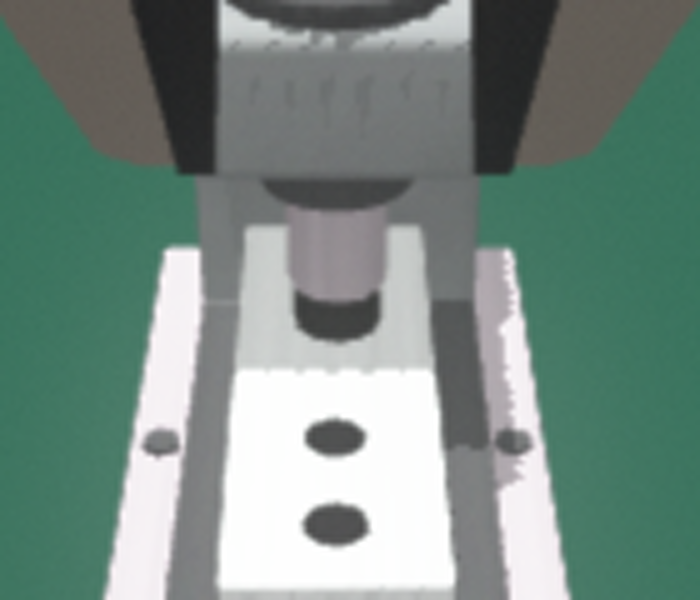

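```bash
python3 - <<'E'
from h import *
c=pickle.load(open("w13.pkl","rb"))
u,v=proj(c,st(0,0,.05)).astype(int)
g=c["pixels"][...,1].astype(int)
cy=lambda row:(v+59-row+.5)*5-.5
for X in ((.04,0,.044),(-.08,0,.044),(-.009,0,.044),(-.009,0,.045),(-.009,0,.048)):
    p=proj(c,st(*X));print(X,p,"crop y",cy(p[1]),"x",(u+69-p[0]+.5)*5)
col=int(round(proj(c,st(0,0,.044))[0]))
print("foot col",col,[(r,g[r,col]) for r in range(183,206)])
# block far edge at side columns, tail edge
for dc in (-14,14): print("far",[(r,g[r,col+dc]) for r in range(200,218)])
print("tail",[(r,g[r,col+5]) for r in range(130,148)])
E
```

```text
(0.04, 0, 0.044) [258.29227809 213.83552414] crop y 222.82237930313923 x 346.0386095601305
(-0.08, 0, 0.044) [258.17332843 142.23631504] crop y 580.8184247838507 x 346.63335787178
(-0.009, 0, 0.044) [258.25216652 189.69122288] crop y 343.54388557816105 x 346.2391673957359
(-0.009, 0, 0.045) [258.25290937 190.51577706] crop y 339.4211147177738 x 346.2354531339966
(-0.009, 0, 0.048) [258.25515233 193.00542823] crop y 326.97285887108876 x 346.2242383267767
foot col 258 [(183, np.int64(253)), (184, np.int64(252)), (185, np.int64(221)), (186, np.int64(205)), (187, np.int64(205)), (188, np.int64(204)), (189, np.int64(200)), (190, np.int64(163)), (191, np.int64(84)), (192, np.int64(67)), (193, np.int64(67)), (194, np.int64(66)), (195, np.int64(66)), (196, np.int64(66)), (197, np.int64(68)), (198, np.int64(99)), (199, np.int64(141)), (200, np.int64(145)), (201, np.int64(143)), (202, np.int64(143)), (203, np.int64(143)), (204, np.int64(143)), (205, np.int64(143))]
far [(200, np.int64(199)), (201, np.int64(197)), (202, np.int64(197)), (203, np.int64(198)), (204, np.int64(197)), (205, np.int64(
[... 373 characters left out ...]
int64(205)), (205, np.int64(206)), (206, np.int64(205)), (207, np.int64(205)), (208, np.int64(205)), (209, np.int64(206)), (210, np.int64(205)), (211, np.int64(205)), (212, np.int64(201)), (213, np.int64(179)), (214, np.int64(125)), (215, np.int64(115)), (216, np.int64(116)), (217, np.int64(116))]
tail [(130, np.int64(186)), (131, np.int64(182)), (132, np.int64(184)), (133, np.int64(180)), (134, np.int64(179)), (135, np.int64(178)), (136, np.int64(191)), (137, np.int64(193)), (138, np.int64(194)), (139, np.int64(192)), (140, np.int64(198)), (141, np.int64(237)), (142, np.int64(253)), (143, np.int64(254)), (144, np.int64(254)), (145, np.int64(254)), (146, np.int64(254)), (147, np.int64(254))]
```

```bash
python3 - <<'E'
from h import *
c=pickle.load(open("w13.pkl","rb"))
u,v=proj(c,st(0,0,.05)).astype(int)
print(u,v)
C=lambda p:((u+69-p[0]+.5)*5-.5,(v+59-p[1]+.5)*5-.5)
for n,X in dict(baseR=(.085,-.045,.012),baseL=(.085,.045,.012),railR=(.04,-.03,.024),railL=(.04,.03,.024),col=(.04,.032,.024),headR=(-.022,-.028,.087),headL=(-.022,.028,.087),blkfar=(.04,-.02,.044),blkfarL=(.04,.02,.044),tailR=(-.08,-.02,.044),tailL=(-.08,.02,.044),tailbot=(-.08,.02,.024),footL=(0,.009,.046),footR=(0,-.009,.046),front1=(-.175,.045,.012),front2=(-.175,-.045,.012),rf=(-.165,.0215,.024),rf2=(-.165,-.0215,.024)).items():
    p=proj(c,st(*X)); print(n,p.round(1),"crop",np.round(C(p),0))
a=c["pixels"][0:150,180:350]; cv2.imwrite("pics/w13a.png",cv2.resize(a,None,fx=4,fy=4,interpolation=cv2.INTER_NEAREST))
a=c["pixels"][130:260,200:320]; cv2.imwrite("pics/w13b.png",cv2.resize(a,None,fx=5,fy=5,interpolation=cv2.INTER_NEAREST)[:598])
E
```

```text
258 199
baseR [223.5 209.7] crop [519. 244.]
baseL [293.1 209.6] crop [172. 244.]
railR [232.5 198.9] crop [475. 297.]
railL [284.1 198.8] crop [217. 298.]
col [285.8 198.8] crop [208. 298.]
headR [227.4 221.1] crop [500. 186.]
headL [289.1 221. ] crop [191. 187.]
blkfar [240.6 213.9] crop [434. 223.]
blkfarL [276.  213.8] crop [257. 223.]
tailR [234.2 142.3] crop [466. 581.]
tailL [282.2 142.2] crop [226. 581.]
tailbot [281.3 124.8] crop [231. 668.]
footL [267.  196.2] crop [302. 311.]
footR [249.5 196.2] crop [389. 311.]
front1 [327.2   6.5] crop [1.00e+00 1.26e+03]
front2 [188.7   6.6] crop [ 693. 1259.]
rf [290.8  31.7] crop [ 183. 1133.]
rf2 [225.2  31.8] crop [ 511. 1133.]
```

View pics/w13a.png

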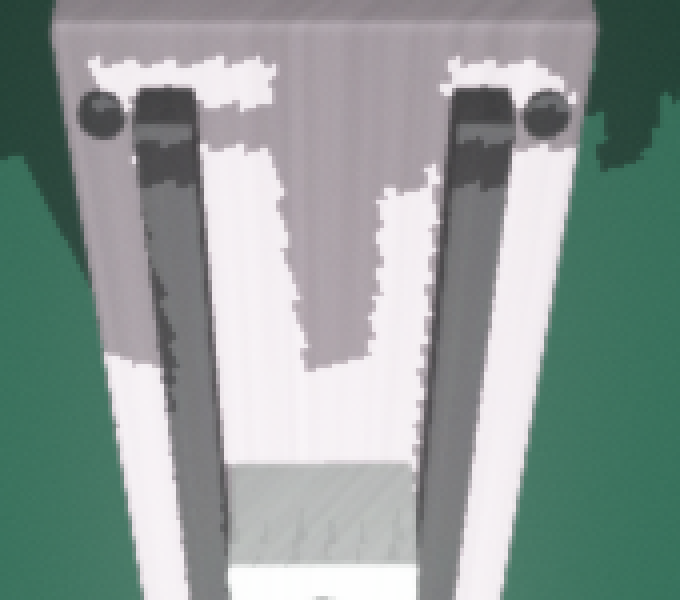

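View pics/w13b.png

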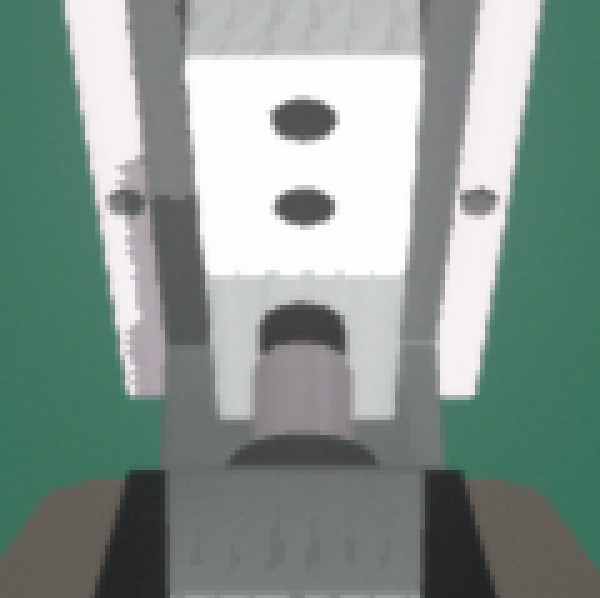

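```bash
python3 - <<'E'
from h import *
c=pickle.load(open("w13.pkl","rb"))
A=lambda x,y:(180+(x+.5)/4-.5,(y+.5)/4-.5)
B=lambda x,y:(200+(x+.5)/5-.5,130+(y+.5)/5-.5)
pts=[((-.175,-.045,.012),A(52,22)),((-.175,.045,.012),A(597,22)),
((-.165,-.0215,.024),A(194,123)),((-.165,.0215,.024),A(458,123)),
((.085,-.045,.012),B(130,398)),((.085,.045,.012),B(477,398)),
((.04,-.032,.024),B(163,344)),((.04,.032,.024),B(441,344)),
((-.022,0,.087),B(302,469))]
X=np.array([p[0] for p in pts]);U=np.array([p[1] for p in pts])
K=np.array([[c["fx"],0,c["cx"]],[0,c["fy"],c["cy"]],[0,0,1.]])
for sub in (range(9),range(8)):
    sub=list(sub)
    ok,rv,tv=cv2.solvePnP(X[sub],U[sub],K,None,flags=cv2.SOLVEPNP_SQPNP)
    ok,rv,tv=cv2.solvePnP(X[sub],U[sub],K,None,rv,tv,True)
    P=cv2.projectPoints(X,rv,tv,K,None)[0][:,0]
    print("res",(P-U).round(2).tolist())
    Q=lambda *x:cv2.projectPoints(np.array([x]),rv,tv,K,None)[0][0,0].round(2)
    print("far meas",B(302,419)[1],Q(.04,0,.044),"tail meas",B(302,56)[1],Q(-.08,0,.044),"tailbot meas",A(0,464)[1],Q(-.08,0,.012))
    for z in (.044,.045,.046,.048): print("front",z,Q(-.009,0,z))
    print("foot sides at widest (meas 259..345 ->)",B(259,0)[0],B(345,0)[0],Q(0,-.009,.046),Q(0,.009,.046))
E
```

```text
res [[-1.19, 0.18], [1.6, 0.21], [-0.22, 0.23], [-0.32, 0.26], [-0.38, 0.34], [-0.03, 0.51], [0.36, 0.35], [-0.05, 0.47], [0.22, -2.44]]
far meas 213.4 [260.13 213.8 ] tail meas 140.8 [260.44 141.78] tailbot meas 115.625 [260.46 114.5 ]
front 0.044 [260.23 189.52]
front 0.045 [260.23 190.35]
front 0.046 [260.23 191.18]
front 0.048 [260.23 192.84]
foot sides at widest (meas 259..345 ->) 251.4 268.6 [251.43 196.03] [268.99 196.06]
res [[-0.2, 0.26], [0.6, 0.12], [0.3, -0.15], [-0.72, -0.21], [-0.2, 0.12], [-0.2, 0.13], [0.56, -0.13], [-0.17, -0.12], [0.44, -3.93]]
far meas 213.4 [260.21 213.1 ] tail meas 140.8 [260.55 140.65] tailbot meas 115.625 [260.48 113.86]
front 0.044 [260.33 188.62]
front 0.045 [260.33 189.43]
front 0.046 [260.33 190.25]
front 0.048 [260.33 191.9 ]
foot sides at widest (meas 259..345 ->) 251.4 268.6 [251.59 195.16] [269.03 195.16]
```

```bash
cat > view2.py <<'E'
from h import *
from workcell import bot
from scipy.spatial.transform import Rotation as Ro
def rot(tilt):
    f=np.r_[F2,0];t=np.radians(tilt);k=np.array([0,0,1.])
    zt=f*np.sin(t)-k*np.cos(t); yt=f*np.cos(t)+k*np.sin(t); xt=np.cross(yt,zt)
    return Ro.from_matrix(np.c_[xt,yt,zt]).as_rotvec()
E
python3 - <<'E'
from view2 import *
for tilt in (36,40,44,48):
  for X,Z in ((-.1,.09),(-.1,.075),(-.08,.09),(-.08,.075)):
    q=bot.inverse_kinematics(st(X,0,Z),rot(tilt)); print(tilt,X,Z,None if q is None else q.round(2))
c=pickle.load(open("w13.pkl","rb"));a=c["pixels"][180:222,235:287]; cv2.imwrite("pics/w13f.png",cv2.resize(a,None,fx=14,fy=14,interpolation=cv2.INTER_NEAREST))
E
```

```text
36 -0.1 0.09 [-0.17 -0.13  2.29 -0.21  0.36 -1.27]
36 -0.1 0.075 [-0.17 -0.09  2.3  -0.24  0.32 -1.24]
36 -0.08 0.09 [-0.17 -0.07  2.24 -0.2   0.35 -1.28]
36 -0.08 0.075 [-0.17 -0.04  2.25 -0.23  0.31 -1.26]
40 -0.1 0.09 [-0.16 -0.14  2.34 -0.33  0.26 -1.15]
40 -0.1 0.075 [-0.16 -0.1   2.34 -0.39  0.22 -1.09]
40 -0.08 0.09 [-0.17 -0.09  2.29 -0.32  0.26 -1.16]
40 -0.08 0.075 [-0.17 -0.05  2.29 -0.38  0.22 -1.1 ]
44 -0.1 0.09 [-0.15 -0.15  2.38 -0.6   0.17 -0.88]
44 -0.1 0.075 None
44 -0.08 0.09 None
44 -0.08 0.075 None
48 -0.1 0.09 None
48 -0.1 0.075 None
48 -0.08 0.09 None
48 -0.08 0.075 None
```

View pics/w13f.png

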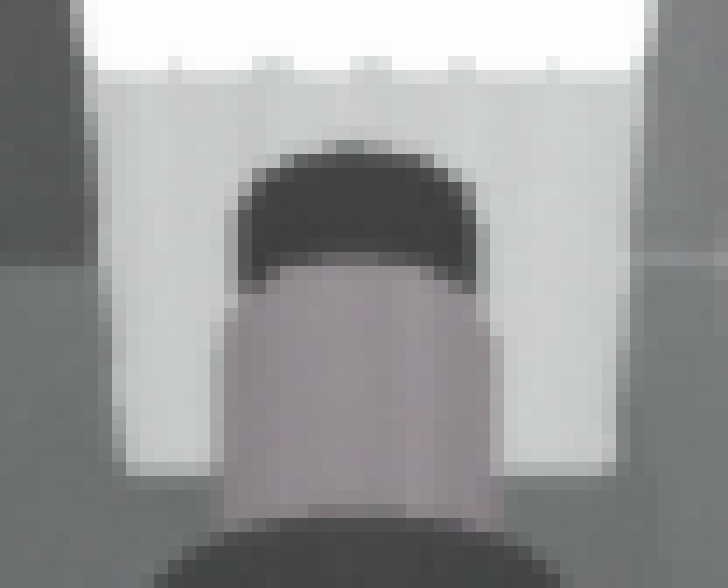

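```bash
python3 - <<'E'
from view2 import *
bot.set_gripper(1.0)
bot.goto(st(-.1,0,.077),rot(40));bot.hold(.15);print(bot.current_clock(),bot.current_ee_pos())
c=snap(bot,"wrist","w14")
u,v=proj(c,st(0,0,.05)).astype(int);print(u,v)
a=c["pixels"][v-60:v+50,u-75:u+75][::-1,::-1];cv2.imwrite("pics/w14z.png",cv2.resize(a,None,fx=5,fy=5,interpolation=cv2.INTER_NEAREST))
E
```

```text
41.425 [0.55242323 0.00414456 0.07944405]
257 263
```

View pics/w14z.png

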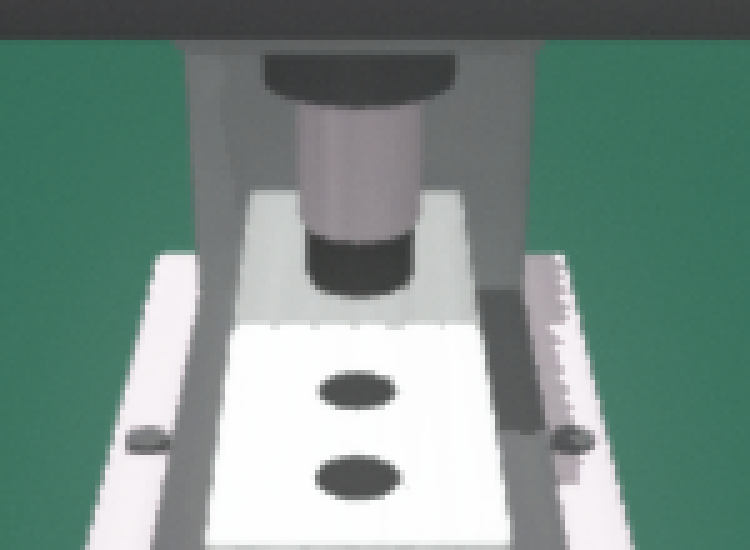

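View pics/w14.png

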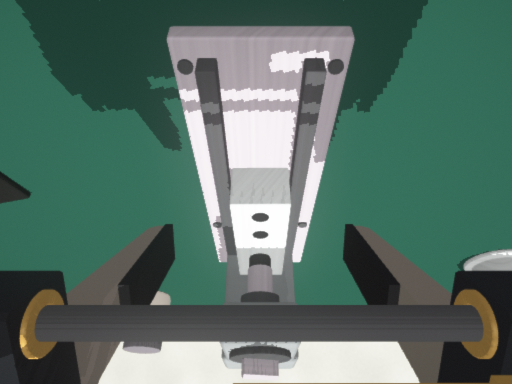

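```bash
python3 - <<'E'
from h import *
c=pickle.load(open("w14.pkl","rb")); u,v=257,263
g=c["pixels"][...,1].astype(int)
# measured subpixel rows at centre etc
def cross(col,r0,r1,frac=.5):
    p=g[r0:r1,col].astype(float); hi,lo=p.max(),p.min(); m=lo+frac*(hi-lo)
    return [round(r0+i+(p[i]-m)/(p[i]-p[i+1]),2) for i in range(len(p)-1) if (p[i]-m)*(p[i+1]-m)<0]
for col in (258,259,260,261,262): print(col,"foot",cross(col,248,262), )
for col in (244,246,275,277): print(col,"far",cross(col,268,282))
for col in (240,250,270,285): print(col,"tail",cross(col,198,212))
print([ (r,g[r,260]) for r in range(248,262)])
cv2.imwrite("pics/w14a.png",cv2.resize(c["pixels"][20:90,160:360],None,fx=4,fy=4,interpolation=cv2.INTER_NEAREST))
cv2.imwrite("pics/w14b.png",cv2.resize(c["pixels"][190:300,200:325],None,fx=5,fy=5,interpolation=cv2.INTER_NEAREST))
E
```

```text
258 foot [np.float64(252.9)]
259 foot [np.float64(252.87)]
260 foot [np.float64(252.93)]
261 foot []
262 foot [np.float64(253.19)]
244 far [np.float64(274.36)]
246 far [np.float64(274.32)]
275 far [np.float64(274.34)]
277 far [np.float64(274.36)]
240 tail [np.float64(203.5)]
250 tail [np.float64(203.48)]
270 tail [np.float64(203.42)]
285 tail [np.float64(203.34)]
[(248, np.int64(208)), (249, np.int64(205)), (250, np.int64(205)), (251, np.int64(205)), (252, np.int64(197)), (253, np.int64(130)), (254, np.int64(75)), (255, np.int64(65)), (256, np.int64(67)), (257, np.int64(65)), (258, np.int64(63)), (259, np.int64(63)), (260, np.int64(62)), (261, np.int64(63))]
```

View pics/w14a.png

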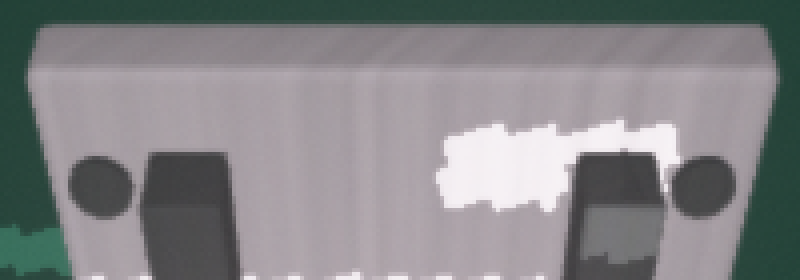

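View pics/w14b.png

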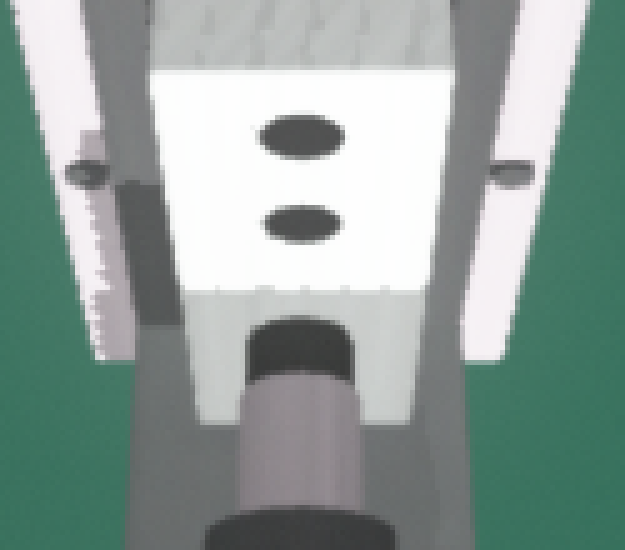

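```bash
python3 - <<'E'
from h import *
def run(c,pts,foot,usez):
    X=np.array([p[0] for p in pts]);U=np.array([p[1] for p in pts])
    K=np.array([[c["fx"],0,c["cx"]],[0,c["fy"],c["cy"]],[0,0,1.]])
    ok,rv,tv=cv2.solvePnP(X,U,K,None,flags=cv2.SOLVEPNP_SQPNP)
    ok,rv,tv=cv2.solvePnP(X,U,K,None,rv,tv,True)
    P=cv2.projectPoints(X,rv,tv,K,None)[0][:,0]
    R=cv2.Rodrigues(rv)[0]; cam=-R.T@tv[:,0]
    cc=dict(c,R=R,t=tv[:,0])
    print("rms",np.sqrt(((P-U)**2).mean()).round(2),"resv",(P-U)[:,1].round(2),"cam",cam.round(4))
    print(" foot ray at z=.044 ->x",(ray(cc,*foot,.044)*1e3).round(2)," elev",np.degrees(np.arctan2(cam[2]-.044,-cam[0]-.009)).round(1))
    for z in (.044,.045,.046): print("  sharp front",z,proj(cc,(-.009,0,z)).round(2),"meas",foot)
c=pickle.load(open("w14.pkl","rb"))
A=lambda x,y:(160+(x+.5)/4-.5,20+(y+.5)/4-.5)
B=lambda x,y:(200+(x+.5)/5-.5,190+(y+.5)/5-.5)
st_=[((-.175,-.045,.012),A(30,68)),((-.175,.045,.012),A(778,68)),((-.165,-.0215,.024),A(235,205)),((-.165,.0215,.024),A(577,205)),((.085,-.045,.012),B(97,360)),((.085,.045,.012),B(504,360))]
bl=[((.04,-.02,.044),(B(199,0)[0],274.35)),((.04,.02,.044),(B(411,0)[0],274.35)),((-.08,-.02,.044),(B(149,0)[0],203.5)),((-.08,.02,.044),(B(454,0)[0],203.4))]
for p in (st_,st_+bl): run(c,p,(260,252.95),0)
c=pickle.load(open("w13.pkl","rb"))
A=lambda x,y:(180+(x+.5)/4-.5,(y+.5)/4-.5)
B=lambda x,y:(200+(x+.5)/5-.5,130+(y+.5)/5-.5)
st_=[((-.175,-.045,.012),A(52,22)),((-.175,.045,.012),A(597,22)),((-.165,-.0215,.024),A(194,123)),((-.165,.0215,.024),A(458,123)),((.085,-.045,.012),B(130,398)),((.085,.045,.012),B(477,398)),((.04,-.032,.024),B(163,344)),((.04,.032,.024),B(441,344))]
bl=[((.04,-.02,.044),(B(219,0)[0],213.4)),((.04,.02,.044),(B(395,0)[0],213.4)),((-.08,-.02,.044),(B(185,0)[0],140.7)),((-.08,.02,.044),(B(424,0)[0],140.7))]
for p in (st_,st_+bl): run(c,p,(260,190.3),0)
E
```

```text
rms 0.7 resv [ 0.68  0.48 -0.52 -0.61  0.01 -0.1 ] cam [-0.2641 -0.0013  0.1684]
 foot ray at z=.044 ->x [-3.77e+00 -1.00e-02  4.40e+01]  elev 26.0
  sharp front 0.044 [260.04 250.19] meas (260, 252.95)
  sharp front 0.045 [260.04 251.29] meas (260, 252.95)
  sharp front 0.046 [260.05 252.4 ] meas (260, 252.95)
rms 0.7 resv [ 0.81  0.58 -0.26 -0.35  0.59  0.58 -0.41 -0.41 -0.63 -0.56] cam [-0.2636 -0.0008  0.1677]
 foot ray at z=.044 ->x [-5.18 -0.12 44.  ]  elev 25.9
  sharp front 0.044 [260.15 250.92] meas (260, 252.95)
  sharp front 0.045 [260.15 252.03] meas (260, 252.95)
  sharp front 0.046 [260.15 253.14] meas (260, 252.95)
rms 0.32 resv [ 0.26  0.12 -0.15 -0.21  0.12  0.13 -0.13 -0.12] cam [-0.2913 -0.0011  0.2379]
 foot ray at z=.044 ->x [-5.97 -0.33 44.  ]  elev 34.5
  sharp front 0.044 [260.33 188.62] meas (260, 190.3)
  sharp front 0.045 [260.33 189.43] meas (260, 190.3)
  sharp front 0.046 [260.33 190.25] meas (260, 190.3)
rms 0.33 resv [ 0.37  0.01 -0.1  -0.25  0.25  0.18 -0.01 -0.06 -0.19 -0.22  0.05 -0.02] cam [-0.2912 -0.0011  0.2378]
 foot ray at z=.044 ->x [-6.13 -0.51 44.  ]  elev 34.5
  sharp front 0.044 [260.51 188.71] meas (260, 190.3)
  sharp front 0.045 [260.51 189.52] meas (260, 190.3)
  sharp front 0.046 [260.52 190.34] meas (260, 190.3)
```

```bash
python3 - <<'E'
from h import *
for n,r0,r1,c0,c1 in (("w14",249,266,245,276),("w13",186,201,246,274)):
    g=pickle.load(open(n+".pkl","rb"))["pixels"][...,1].astype(float)
    print(n)
    for col in range(c0,c1):
        p=g[r0:r1,col]; m=136; cr=[r0+i+(p[i]-m)/(p[i]-p[i+1]) for i in range(len(p)-1) if p[i]>=m>p[i+1]]
        print(col,np.round(cr,2),end=' ')
    print()
    for row in range(r0,r1):
        p=g[row,c0-4:c1+4]; L=[round(c0-4+i+(p[i]-m)/(p[i]-p[i+1]),2) for i in range(len(p)-1) if p[i]>=m>p[i+1]]; Rr=[round(c0-4+i+(p[i]-m)/(p[i]-p[i+1]),2) for i in range(len(p)-1) if p[i]<m<=p[i+1]]
        print(row,np.array(L).tolist(),np.array(Rr).tolist())
E
```

```text
w14
245 [] 246 [] 247 [] 248 [] 249 [257.55] 250 [255.53] 251 [254.89] 252 [254.56] 253 [254.03] 254 [253.61] 255 [253.54] 256 [253.35] 257 [253.29] 258 [252.98] 259 [252.93] 260 [252.91] 261 [252.97] 262 [253.24] 263 [253.32] 264 [253.53] 265 [253.59] 266 [253.88] 267 [254.31] 268 [254.74] 269 [255.93] 270 [257.94] 271 [] 272 [] 273 [] 274 [] 275 [] 
249 [] []
250 [] []
251 [] []
252 [] []
253 [257.96] [261.1]
254 [253.05] [266.25]
255 [250.78] [268.28]
256 [249.7] [269.06]
257 [249.31] [269.48]
258 [248.77] [270.05]
259 [248.71] [270.34]
260 [248.7] [270.36]
261 [248.69] [270.38]
262 [248.69] [270.37]
263 [248.69] [270.39]
264 [248.67] [270.38]
265 [248.59, 261.5, 264.67] [256.67, 262.67, 270.39]
w13
246 [] 247 [] 248 [] 249 [] 250 [] 251 [] 252 [193.53] 253 [192.] 254 [191.56] 255 [191.05] 256 [190.61] 257 [190.54] 258 [190.34] 259 [190.02] 260 [190.] 261 [190.27] 262 [190.34] 263 [190.54] 264 [190.6] 265 [190.97] 266 [191.58] 267 [192.33] 268 [193.2] 269 [] 270 [] 271 [] 272 [] 273 [] 
186 [] []
187 [] []
188 [] []
189 [] []
190 [] []
191 [255.08] [265.04]
192 [253.0] [266.61]
193 [252.34] [267.94]
194 [251.72] [268.17]
195 [251.4] [268.45]
196 [251.35] [268.67]
197 [251.35] [268.7]
198 [251.34] [268.72]
199 [251.36, 264.17] [255.86, 268.71]
200 [251.53, 266.05] [254.64, 268.58]
```

```bash
cat > ring.py <<'E'
from h import *
from scipy.optimize import least_squares
K0=lambda c:np.array([[c["fx"],0,c["cx"]],[0,c["fy"],c["cy"]],[0,0,1.]])
def pose(c,pts):
    X=np.array([p[0] for p in pts]);U=np.array([p[1] for p in pts]);K=K0(c)
    ok,rv,tv=cv2.solvePnP(X,U,K,None,flags=cv2.SOLVEPNP_SQPNP); ok,rv,tv=cv2.solvePnP(X,U,K,None,rv,tv,True)
    return dict(c,R=cv2.Rodrigues(rv)[0],t=tv[:,0])
c4=pickle.load(open("w14.pkl","rb"));c3=pickle.load(open("w13.pkl","rb"))
A=lambda x,y:(160+(x+.5)/4-.5,20+(y+.5)/4-.5);B=lambda x,y:(200+(x+.5)/5-.5,190+(y+.5)/5-.5)
s4=[((-.175,-.045,.012),A(30,68)),((-.175,.045,.012),A(778,68)),((-.165,-.0215,.024),A(235,205)),((-.165,.0215,.024),A(577,205)),((.085,-.045,.012),B(97,360)),((.085,.045,.012),B(504,360))]
b4=[((.04,-.02,.044),(B(199,0)[0],274.35)),((.04,.02,.044),(B(411,0)[0],274.35)),((-.08,-.02,.044),(B(149,0)[0],203.5)),((-.08,.02,.044),(B(454,0)[0],203.4))]
A3=lambda x,y:(180+(x+.5)/4-.5,(y+.5)/4-.5);B3=lambda x,y:(200+(x+.5)/5-.5,130+(y+.5)/5-.5)
s3=[((-.175,-.045,.012),A3(52,22)),((-.175,.045,.012),A3(597,22)),((-.165,-.0215,.024),A3(194,123)),((-.165,.0215,.024),A3(458,123)),((.085,-.045,.012),B3(130,398)),((.085,.045,.012),B3(477,398)),((.04,-.032,.024),B3(163,344)),((.04,.032,.024),B3(441,344))]
b3=[((.04,-.02,.044),(B3(219,0)[0],213.4)),((.04,.02,.044),(B3(395,0)[0],213.4)),((-.08,-.02,.044),(B3(185,0)[0],140.7)),((-.08,.02,.044),(B3(424,0)[0],140.7))]
def cont(c,r0,r1,c0,c1):
    g=c["pixels"][...,1].astype(float);o=[]
    for col in range(c0,c1):
        p=g[r0:r1,col]
        cr=[r0+i+(p[i]-136)/(p[i]-p[i+1]) for i in range(len(p)-1) if p[i]>=136>p[i+1]]
        if cr:o.append((col,cr[0]))
    return np.array(o)
q4=cont(c4,249,264,250,270);q3=cont(c3,186,198,253,268)
def rowof(cc,r,z,yc,xc,cols):
    th=np.radians(np.linspace(91,269,180)); P=np.array([proj(cc,(xc+r*np.cos(t),yc+r*np.sin(t),z)) for t in th])
    i=np.argsort(P[:,0]); return np.interp(cols,P[i,0],P[i,1])
for name,p4,p3 in (("stand",s4,s3),("all",s4+b4,s3+b3),("block+far",s4[4:]+b4,s3[4:]+b3)):
    k4,k3=pose(c4,p4),pose(c3,p3)
    def f(v,which):
        o=[]
        if 4 in which:o.append(rowof(k4,v[0],v[1],v[2],0,q4[:,0])-q4[:,1])
        if 3 in which:o.append(rowof(k3,v[0],v[1],v[3],0,q3[:,0])-q3[:,1])
        return np.concatenate(o)
    for w in ((4,),(3,),(3,4)):
        s=least_squares(f,[.009,.045,0,0],args=(w,),x_scale=1e-3,diff_step=1e-3); print(name,w,(s.x*1e3).round(2),np.sqrt((s.fun**2).mean()).round(2))
E
python3 ring.py
```

```text
stand (4,) [ 6.63 45.02 -0.39  0.  ] 0.5
stand (3,) [ 8.71 45.66  0.   -0.43] 0.1
stand (3, 4) [10.33 47.24 -0.48 -0.44] 0.3
all (4,) [ 8.7  45.73 -0.56  0.  ] 0.11
all (3,) [ 8.71 45.55 -0.69 -0.63] 0.1
all (3, 4) [ 8.89 45.81 -0.56 -0.63] 0.13
block+far (4,) [ 8.64 45.44 -0.59  0.  ] 0.11
block+far (3,) [ 8.66 45.39  0.   -0.66] 0.1
block+far (3, 4) [ 8.7  45.46 -0.59 -0.65] 0.11
```

```bash
python3 - <<'E'
from view2 import *
bot.line_to(st(-.15,0,.16),max_speed=.15)
bot.goto(st(-.23,.0,.28),down(YAW+np.pi/2));bot.hold(.3)
print(bot.current_clock(),bot.current_contact_force().round(1))
c=snap(bot,"scene","s15");d=snap(bot,"top","t15")
cv2.imwrite("pics/s15z.png",cv2.resize(c["pixels"][150:290,70:310],None,fx=3.3,fy=3.3))
T=lambda u,v,z:ray(c,u,v,z)
E
```

```text
43.5417 [-0.7  0.6  0.6]
```

View pics/s15z.png

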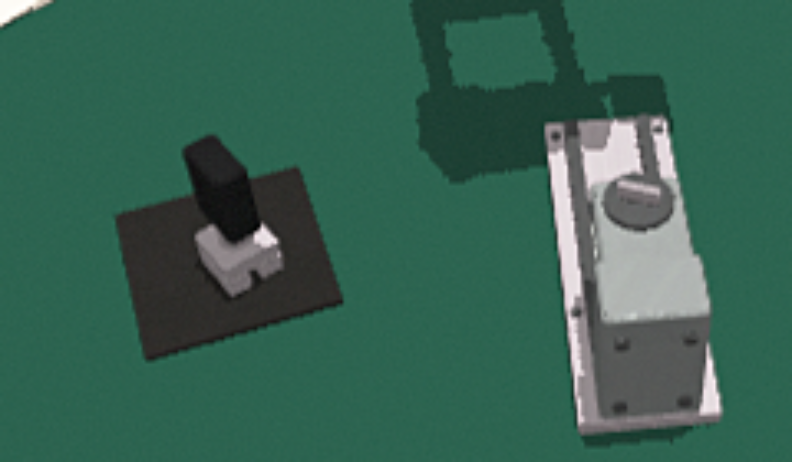

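View pics/t15.png

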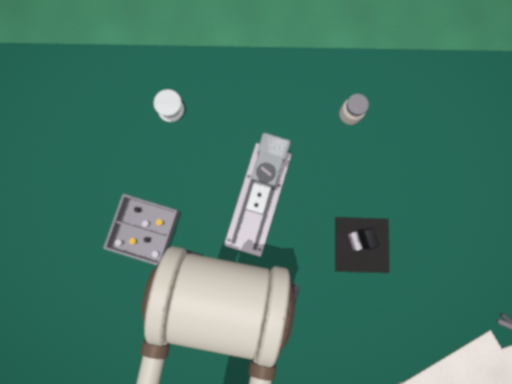

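```bash
python3 -c "
from workcell import bot
bot.job_done();print(bot.current_clock())"
```

```text
the job is handed in; nothing more can be done
the job is handed in; nothing more can be done
```

I handed the job in at about 43.5 s. The block is home, the stop is down close to the block, and the driver stands released on its mat. One check on the stop height disagreed with the others.

- **Block:** I pushed it until the resistance rose from about 3 N to 15 N and it stopped moving. In the later pictures both ends of its top lie where the home position puts them, to within about a millimetre.
- **Screw:** The driver seated on the collar, and I turned the screw about 1.17 rad clockwise. The tang's angle to the stand then gave a screw angle of 1.96 rad, and the driver's own rotation less its play gave 1.97. Both mean 0.1–0.2 mm of daylight and no clamping. This assumes the tang lies along the channel at screw 0, which fits the measured start of 0.79 rad.
- **Driver:** It stands upright near the middle of the mat. Nothing else on the bench looked moved in the last pictures.
- **Check that disagreed:** Two low wrist-camera views put the foot's lower edge about 1.4–1.8 mm above the block, before allowing for the edge's rounding. The stated start range of 0.6–1.3 rad allows at most about 0.9–1.0 mm of daylight, so I took at least part of this as about a pixel of camera bias. I did not turn further, so a gap close to 1 mm is not fully ruled out.
- **Torque:** The wrist torque reading was too noisy to show the foot touching the block.

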